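Set out the biscuit cutter and stamp on the pull-out cutting shelf

TASK

Get the cutting shelf ready for biscuits: from the divided wooden tray, take the smaller of the two steel ring cutters and the mushroom-shaped beech biscuit stamp. Stand both upright on the bare part of the pull-out cutting shelf beside the black dough box, wholly on the board and clear of each other; set them down, do not drop or throw them.

Things in the scene. Friction and masses are not known exactly. Their poses are not given: they have to be found in the camera images.
- small_cutter: Smaller steel ring cutter: plain straight tube, open both ends, outer diameter 42 mm, wall 2 mm, 45 mm high, about 45 g, upright in any one of the tray's compartments. Origin at the centre of its lower rim, z up along its axis; yaw means nothing. Another compartment holds a similar cutter 66 mm in diameter, as high, not wanted.
- stamp: Beech biscuit stamp standing on its round foot in any one of the tray's compartments, 72 mm high, about 70 g: foot 46 mm across and 14 mm high, a waist, then a straight round handle 25 mm across from 32 to 64 mm above the underside. Origin at the centre of the underside, z up along the handle; yaw means nothing. A steel cone 52 mm high in another compartment is not wanted.
- tray: Fixed square wooden tray, 236 x 236 mm, walls and cross dividers 6 mm thick, 25 mm high above the table, floor 6 mm thick: four compartments 109 mm square with middles at x, y = plus or minus 57.5 mm, one part in each within about 12 mm of the middle. Origin at the centre of the underside, x and y along the walls, z up.
- board_mid (a point): Centre of the bare top of the pull-out cutting shelf, a fixed level beech board, top 30 mm above the table; bare part 220 mm along this x, 260 mm along y, z up, nothing on it. At its -y end (from y = -130 mm on) stands the black dough box on its plinth, 280 mm wide along x, 160 mm high above the table; the +y half has most room for a gripper.
There are look-alikes about, which are no part of the job. What is shaped like the small_cutter but red is not meant.

How it is judged:
By the outcome, as a careful person would: the job done as asked, in the order asked, and still so for the second after the job is handed in, with the robot touching nothing.
It also fails if it takes over 56 s, if anything falls off the work surface, if the arm or the gripper's body presses on something with over 40 N, if the wrist force passes 120 N, or if a joint passes its speed limit or range.

ROBOT

A 6-joint arm with a two-finger parallel gripper is mounted at the origin on the work surface. World frame = base frame: x ahead of the robot, y to its left, z up, the work surface at z = 0. Lengths are in m, angles in rad, forces in N, time in s.
With the tool pointing down it reaches from about 0.4 to 0.925 m from the base axis. Payload 12.5 kg.
Tool frame: the origin (TCP) lies on the centre line of the jaws, within the pads' length; the fingertips stand 25 mm ahead of it and the grasp point (between the pads) lies 6 mm ahead of it; z points along the fingers, y is the line along which they close (so a half turn about z gives the same grasp; the last joint's range is limited). The gripper opens to 95 mm and grips with 3 to 60 N. Pads are 20 mm wide; open, the fingers measure 119 mm over their backs; the gripper's body (75 mm by 180 mm) begins 59 mm behind the grasp point.
Start: joints at [1.101, 0.491, 1.559, -0, 1.092, -0.106], TCP at [0.222, 0.584, 0.21] pointing down, gripper open.
Joint ranges: [-3.1, 3.1], [-0.84, 2.19], [0.05, 2.79], [-1.13, 4.28], [0.06, 2.93], [-2.69, 2.69]. Speed limits (rad/s): [2.22, 2.22, 2.79, 3.14, 3.14, 3.14].

INTERFACE

Orientations are given as a unit quaternion [x, y, z, w].
In Python, from bench import status, eyes, hand_in gives the robot as it stands.
- The arm moves only by the tool send_rows, never from a script. Its argument "increments" is text: rows parted by semicolons, each of 7 numbers parted by spaces: the opening, from 0 (shut) to 1 (fully open), then the shift along the world's x, y, z scaled (see below), then the turn, a rotation vector about the world's x, y, z scaled (see below). In form: grip dx dy dz rx ry rz; .... A call has 1 to 20 rows; each row shifts and turns the commanded pose from where the row before left it; what a row does not reach is not made up. The controller multiplies each number of a shift by 20 mm and each number of a turn by 120 degrees. A row lasts 1/8 s, in which the tool goes at most 62.5 mm and 10.7 degrees, less where a joint would pass 70% of its speed; a pose out of reach is approached as far as the arm can. A call with a number of a shift or a turn outside -1 to 1 is refused whole. A call with a gripper value outside its range is refused whole. The fingers move at their own pace and stop on an object; "newtons" is the grip in N (left out, the last holds). Time passes only in rows, so rows that do not move let the fingers close. It gives the time, the measured TCP pose, the force, the opening and the grip force at its end, in the units of the state.
- status.read_state(): the state, without advancing time (a new reading comes with each control period).
- eyes.camera(name): name is "side" or "top"; returns the picture (480x640x3 uint8, blue, green, red); there is no depth.
- eyes.camera_info(name): a dict with "fx", "fy", "cx", "cy" (pixels), "dist" ([k1, k2, p1, p2, k3] as OpenCV has them; the pictures are not rectified), "R" (3x3) and "t" (3): a world point X has camera coordinates R X + t. Camera axes: x right, y down, z forward; pixel columns grow to the right and rows downward; lengths in m; the calibration is good to about 2 mm. A picture is of the moment at which its call begins. camera_info takes no time and is no camera call.
- hand_in(): hands the job in; it is judged then, once.
The state is a dict: "clock": time; "qpos": joint angles; "joint_vel": joint speeds; "joint_efforts": joint torques, N m; "ee_pos": TCP position; "eef_rot": TCP orientation; "wrist_force": force on the tool from outside, world axes, zero at the start; "moment": the same for the moment, N m; "gripper_width": finger opening in m; "finger_force": force on a finger pad.
Only numpy, scipy, OpenCV 4.12 (cv2) and the standard library are available. Lean on these libraries where they do the work, as an engineer would, in place of code of your own. Each camera call takes 0.05 s, during which the arm holds its last target. There are 200 camera calls.

## Working session

There is one attempt and no reset: what is moved stays moved. The work goes in short steps, Python scripts to look and compute and a tool call to move; the robot and the scene stay as the last step left them, time stands still between calls to the robot, and variables do not carry over. Pictures are saved under pics/ and viewed, at most 10 in all, crops included, and the job is handed in when it is done.

Besides the shell and the picture viewer there is one more tool, called as a command line: name --argument value ..., lists and objects as JSON in quotes. send_rows: Moves the arm, as the interface text tells. Shifts and turns lie within -1 to 1; 1 stands for 20 mm of shift or 120 degrees of turn. Its arguments: {"type":"object","properties":{"increments":{"type":"string"},"newtons":{"type":"number"}},"required":["increments"]}

```bash
mkdir -p pics
python3 - <<'E'
from bench import status, eyes
import cv2
for n in("side","top"):
    cv2.imwrite(f"pics/{n}0.png",eyes.camera(n)); i=eyes.camera_info(n); print(n,i)
print(status.read_state())
E
```

```text
side {'fx': 598.5457040027812, 'fy': 598.5457040027812, 'cx': 312.3329102815052, 'cy': 238.66684583757512, 'dist': array([-0.05856423,  0.        ,  0.        ,  0.        ,  0.        ]), 'R': array([[-0.98748921, -0.15640311, -0.02007783],
       [-0.1036862 ,  0.73996509, -0.66460578],
       [ 0.1188033 , -0.65420924, -0.74692439]]), 't': array([0.55388611, 0.03861108, 1.03473131])}
top {'fx': 516.7822654845863, 'fy': 516.7822654845863, 'cx': 309.428690293124, 'cy': 232.88805768138334, 'dist': array([-0.02527513,  0.        ,  0.        ,  0.        ,  0.        ]), 'R': array([[ 2.79490877e-04, -9.99995339e-01,  3.04045427e-03],
       [-9.92711745e-01, -6.43866014e-04, -1.20511313e-01],
       [ 1.20512709e-01, -2.98461285e-03, -9.92707298e-01]]), 't': array([0.09845979, 0.55256579, 0.95428092])}
{'clock': 0.1, 'qpos': array([ 1.10143331e+00,  4.91485298e-01,  1.55941827e+00, -1.23969241e-05,
        1.09169580e+00, -1.05617521e-01]), 'joint_vel': array([ 0.00118815, -0.00247196, -0.00277972, -0.00051644,  0.0013804 ,
        0.00064604]), 'joint_efforts': array([ 2.25060343e-03, -6.13623762e+01, -2.58607525e+01,  6.93064230e-02,
        4.71539015e-02, -8.18694548e-05]), 'ee_pos': array([0.22224627, 0.58390025, 0.20941862]), 'eef_rot': array([ 1.80868915e-01,  9.83507083e-01, -4.84257614e-04, -1.37451579e-04]), 'wrist_force': array([ 0.20415816, -0.61843862,  0.0448207 ]), 'moment': array([-0.01155348,  0.02594635, -0.0467057 ]), 'finger_force': 0.0, 'gripper_width': 0.09498286741080808}
```

View pics/side0.png

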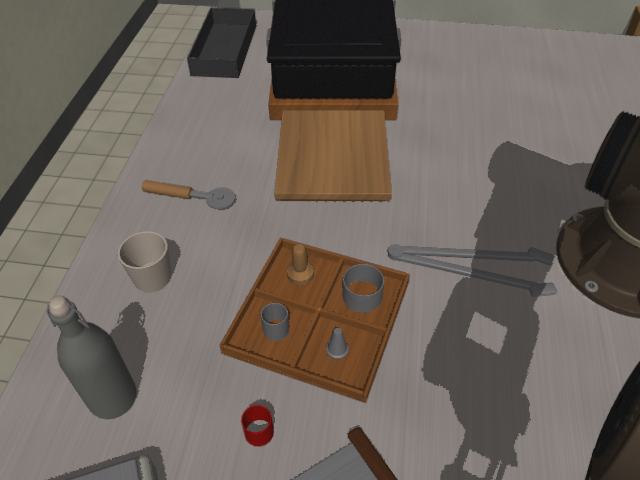

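View pics/top0.png

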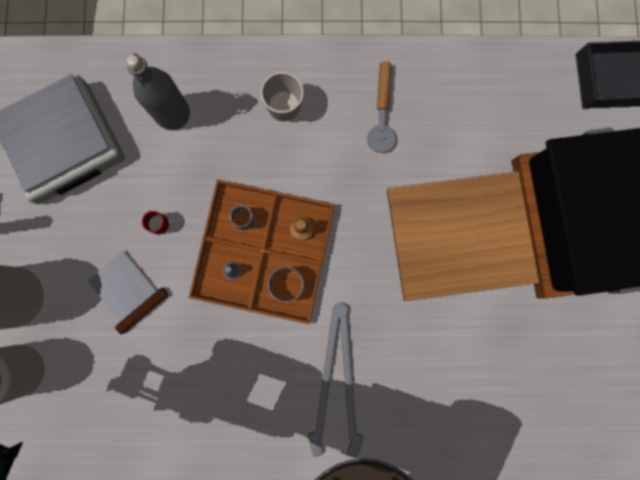

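The side picture shows the small cutter at (275,321) and the stamp at (300,264). Possible mix-ups: the large ring (363,288), the steel cone (338,343) and the red ring (258,425). In the top picture the small cutter is at (242,217) and the stamp at (302,228). The large ring is at (286,285), the cone at (232,270) and the red ring at (155,222). I choose the small grey ring and the wooden mushroom, and check both in close crops.

Run:
```python
import cv2
def c(n,x,y,w,h,k,o):
    cv2.imwrite(o,cv2.resize(cv2.imread(f"pics/{n}0.png")[y:y+h,x:x+w],None,fx=k,fy=k,interpolation=cv2.INTER_CUBIC))
c("side",215,230,200,150,4,"pics/sc.png"); c("top",185,175,160,120,5,"pics/tc.png")
```

```text
(no output)
```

View pics/sc.png

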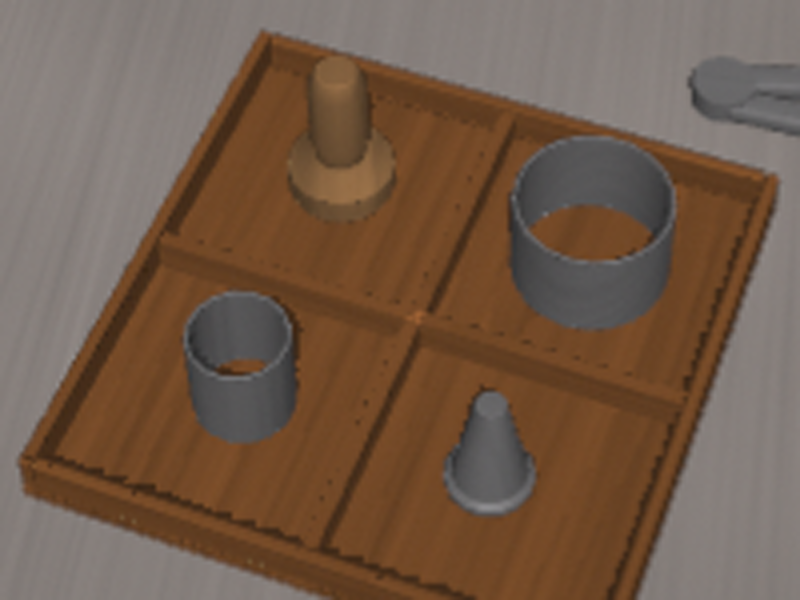

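View pics/tc.png

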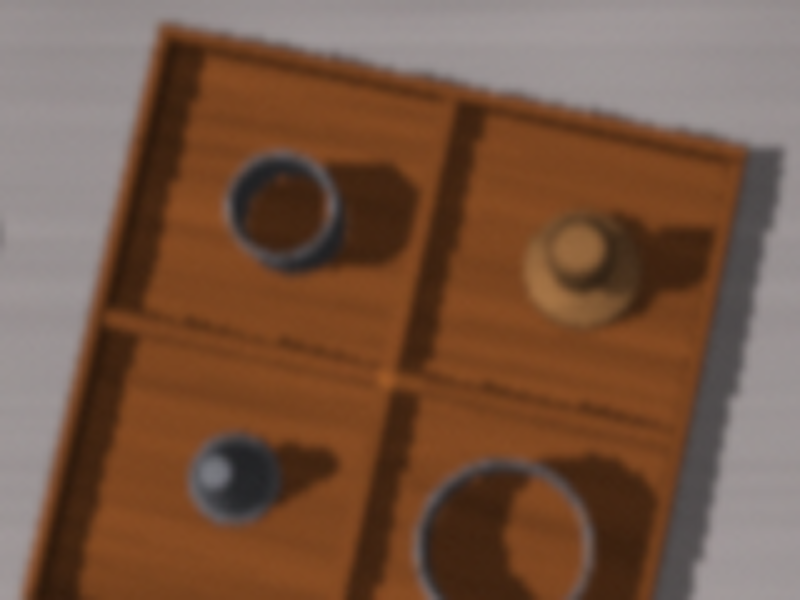

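Both crops agree. The small grey ring's top rim is centred at about side (274.6,313.4) and top (241.4,216.6). The mushroom stamp's top is at about side (298.9,247.6) and top (300.4,224.2). The look-alikes are clearly the bigger ring and the cone.

```bash
cat > tri.py <<'E'
import numpy as np, cv2
from scipy.optimize import least_squares
from bench import eyes
I={n:eyes.camera_info(n) for n in("side","top")}
def proj(n,X):
    i=I[n];K=np.array([[i["fx"],0,i["cx"]],[0,i["fy"],i["cy"]],[0,0,1]])
    return cv2.projectPoints(np.array(X,float).reshape(-1,3),cv2.Rodrigues(i["R"])[0],i["t"],K,i["dist"])[0][:,0]
def tri(s,t):
    r=least_squares(lambda X:np.r_[proj("side",X)[0]-s,proj("top",X)[0]-t],[.5,0,.05]); return r.x.round(4),abs(r.fun).max().round(2)
E
python3 - <<'E'
from tri import *
S=lambda x,y:((x+.5)/4-.5+215,(y+.5)/4-.5+230)
T=lambda x,y:((x+.5)/5-.5+185,(y+.5)/5-.5+175)
for k,a,b in [("cut",S(240,335),T(284,210)),("stamp",S(337,72),T(579,248)),("cornFL",S(22,462),T(163,25)),("cornFR",S(265,33),T(745,150)),("cross",S(418,317),T(387,378)),
 ("bA",(276,195),(388,188)),("bB",(391,195),(404,299)),("cup",(145,248),(283,82)),("large",S(592,200),T(504,546))]: print(k,*tri(a,b))
for n in ("side","top"):
    im=eyes.camera(n); x,y,w,h=((255,95,150,112) if n=="side" else (380,155,170,127))
    if n=="top": y=165;h=142
    k=4; cv2.imwrite(f"pics/b{n}.png",cv2.resize(im[y:y+h,x:x+w],None,fx=k,fy=k,interpolation=cv2.INTER_CUBIC))
E
```

```text
cut [0.5823 0.2274 0.0475] 0.29
stamp [0.5632 0.1154 0.0769] 0.03
cornFL [0.6593 0.2795 0.0209] 0.06
cornFR [0.6088 0.0517 0.0228] 0.21
cross [0.5198 0.1901 0.0197] 0.33
bA [ 0.6406 -0.0552  0.0214] 0.99
bB [ 0.4255 -0.0812  0.0246] 0.81
cup [0.8241 0.1475 0.0742] 6.34
large [0.4554 0.1434 0.0479] 0.07
```

View pics/bside.png

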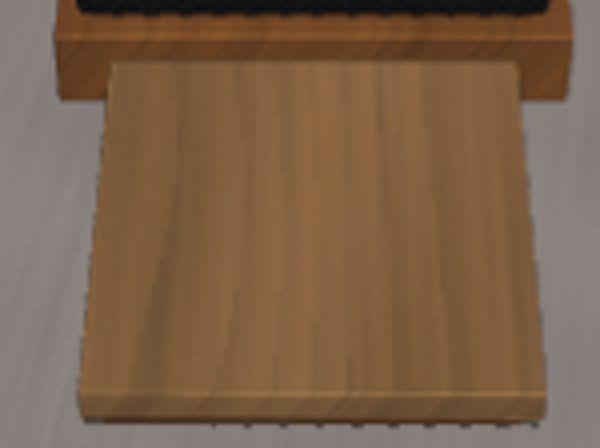

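View pics/btop.png

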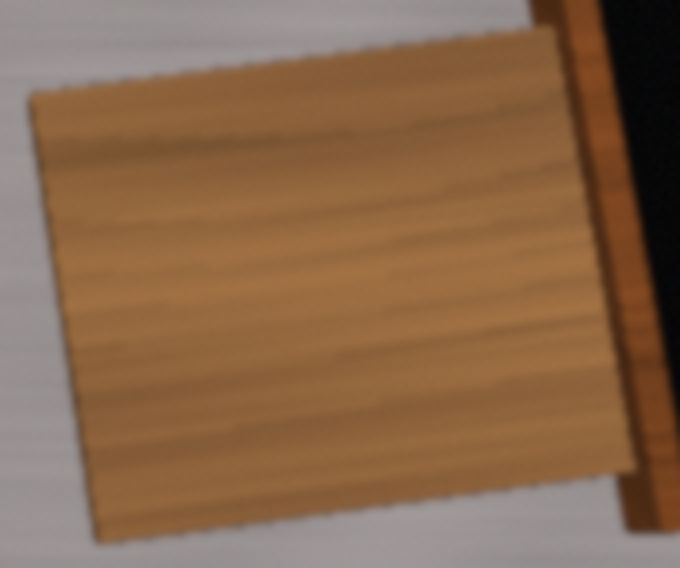

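The side crop shows the board's top corners at about (80,393), (545,393), (112,60) and (518,62). The matching points in the top crop are (32,95), (97,542), (552,28) and (635,470).

Run:
```python
from tri import *
S=lambda x,y:((x+.5)/4-.5+255,(y+.5)/4-.5+95)
T=lambda x,y:((x+.5)/4-.5+380,(y+.5)/4-.5+165)
P=[]
for a,b in [(S(80,393),T(32,95)),(S(545,393),T(97,542)),(S(112,60),T(552,28)),(S(518,62),T(635,470))]:
    p,e=tri(a,b);P.append(p);print(p,e)
m=np.mean(P,0);ex=P[0]-P[1]+P[2]-P[3];ex[2]=0;ex/=np.linalg.norm(ex);ey=np.array([-ex[1],ex[0],0])
print(m,ex,np.degrees(np.arctan2(ex[1],ex[0])))
for u,v in [(.05,.05),(-.05,.05),(.055,.07),(-.055,.07)]: print(u,v,m+u*ex+v*ey)
```

```text
[ 0.6404 -0.0532  0.0284] 0.05
[ 0.4248 -0.0796  0.0316] 0.08
[ 0.6741 -0.3085  0.0303] 0.13
[ 0.4578 -0.3391  0.0277] 0.48
[ 0.549275 -0.1951    0.0295  ] [0.99140344 0.13084046 0.        ] 7.5181621307835815
0.05 0.05 [ 0.59230315 -0.13898781  0.0295    ]
-0.05 0.05 [ 0.49316281 -0.15207185  0.0295    ]
0.055 0.07 [ 0.59464336 -0.11850553  0.0295    ]
-0.055 0.07 [ 0.48558898 -0.13289798  0.0295    ]
```

Cutter first. The tool turns 28.5° so the jaws close along the board's y.

send_rows --increments "0.62 1 -0.99 0 0 0 0.0132;0.62 1 -0.99 0 0 0 0.0132;0.62 1 -0.99 0 0 0 0.0132;0.62 1 -0.99 0 0 0 0.0132;0.62 1 -0.99 0 0 0 0.0132;0.62 1 -0.99 0 0 0 0.0132;0.62 1 -0.99 0 0 0 0.0132;0.62 1 -0.99 0 0 0 0.0132;0.62 1 -0.99 0 0 0 0.0132;0.62 1 -0.99 0 0 0 0.0132;0.62 1 -0.99 0 0 0 0.0132;0.62 1 -0.99 0 0 0 0.0132;0.62 1 -0.99 0 0 0 0.0132;0.62 1 -0.99 0 0 0 0.0132;0.62 1 -0.99 0 0 0 0.0132;0.62 1 -0.99 0 0 0 0.0132;0.62 1 -0.99 0 0 0 0.0132;0.62 1 -0.99 0 0 0 0.0132;0.62 0 0 0 0 0 0;0.62 0 0 0 0 0 0" --newtons 15

```text
clock: 2.7
ee_pos: [0.5819, 0.228, 0.2098]
eef_rot: [-0.067, 0.998, 0.0, -0.0]
wrist_force: [-0.5, -0.9, -0.0]
gripper_width: 0.0592
finger_force: 0.0
```

send_rows --increments "0.62 0 0 -1 0 0 0;0.62 0 0 -1 0 0 0;0.62 0 0 -1 0 0 0;0.62 0 0 -1 0 0 0;0.62 0 0 -1 0 0 0;0.62 0 0 -1 0 0 0;0.62 0 0 -0.8 0 0 0;0.62 0 0 -0.5 0 0 0;0.62 0 0 -0.55 0 0 0;0.62 0 0 0 0 0 0;0.3 0 0 0 0 0 0;0.3 0 0 0 0 0 0;0.3 0 0 0 0 0 0;0.3 0 0 0 0 0 0;0.3 0 0 0 0 0 0;0.3 0 0 0 0 0 0"

```text
clock: 4.7
ee_pos: [0.5824, 0.2277, 0.0529]
eef_rot: [-0.067, 0.998, 0.0, 0.0]
wrist_force: [-0.1, 0.1, -0.2]
gripper_width: 0.0287
finger_force: 0.0
```

Run:
```python
from bench import eyes
import cv2,numpy as np
a=eyes.camera("side")[215:375,200:400]; b=eyes.camera("top")[150:310,180:380]
cv2.imwrite("pics/g1.png",cv2.resize(np.hstack([a,b]),None,fx=2,fy=2,interpolation=cv2.INTER_CUBIC))
```

```text
(no output)
```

View pics/g1.png

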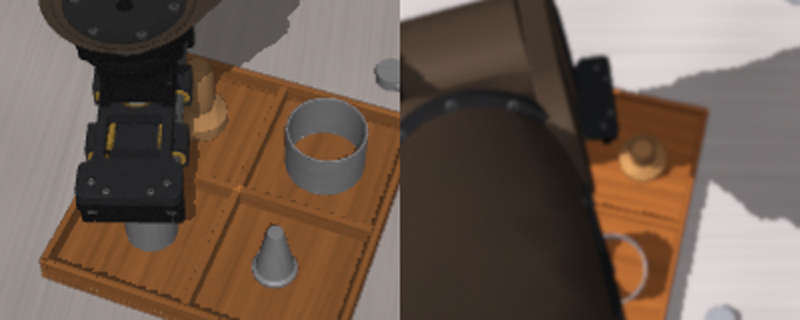

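The cutter still stands unmoved in its compartment, with its lower part visible at about side (275,332). The gripper body hides the rest. I compare the expected gripper outline with the picture.

Run:
```python
from tri import *
from bench import status
s=status.read_state();print(s["ee_pos"],s["gripper_width"],s["finger_force"],s["wrist_force"])
p=s["ee_pos"]; y=np.array([-.134,.991,0]);x=np.array([.991,.134,0])
g=p-[0,0,.006]
for v in(.09,.0):
  for u in(-.0375,.0375):
    for h in (.059,): 
        X=g+x*u+y*v+[0,0,h]; print(u,v,proj("side",X)[0],((proj("side",X)[0]-[200,215])*2).round())
for q in(-.025,): print("tip front corners",[((proj("side",p+[0,0,q]+y*.026+x*u)[0]-[200,215])*2).round() for u in(-.01,.01)])
print("cut base",((proj("side",[.5823,.2274,.006])[0]-[200,215])*2),((proj("side",[.5823,.2274,.051])[0]-[200,215])*2))
```

```text
[0.58237712 0.22771665 0.0529434 ] 0.02798172557101203 0.0 [ 0.2089976  -0.3607831  -0.27007805]
-0.0375 0.09 [295.10103488 344.01778787] [190. 258.]
0.0375 0.09 [240.39673126 343.4473027 ] [ 81. 257.]
-0.0375 0.0 [297.65207908 290.95842115] [195. 152.]
0.0375 0.0 [246.59064527 290.60515653] [ 93. 151.]
tip front corners [array([162., 240.]), array([136., 240.])]
cut base [153.2319201  226.51761408] [149.40521533 194.16480134]
```

Run:
```python
from tri import *
a=eyes.camera("side")[215:355,220:320]; b=eyes.camera("top")[150:290,220:320]
cv2.imwrite("pics/g2.png",cv2.resize(np.hstack([a,b]),None,fx=4,fy=4,interpolation=cv2.INTER_CUBIC))
g=np.array([.5824,.2277,.047]);y=np.array([-.134,.991,0]);x=np.array([.991,.134,0])
for v in(-.09,-.06):
  for u in(-.0375,.0375):
    for h in(.059,.1): print(v,u,h,proj("top",g+x*u+y*v+[0,0,h])[0].round())
```

```text
-0.09 -0.0375 0.059 [290. 225.]
-0.09 -0.0375 0.1 [289. 222.]
-0.09 0.0375 0.059 [285. 184.]
-0.09 0.0375 0.1 [283. 179.]
-0.06 -0.0375 0.059 [273. 227.]
-0.06 -0.0375 0.1 [272. 224.]
-0.06 0.0375 0.059 [268. 186.]
-0.06 0.0375 0.1 [266. 181.]
```

View pics/g2.png

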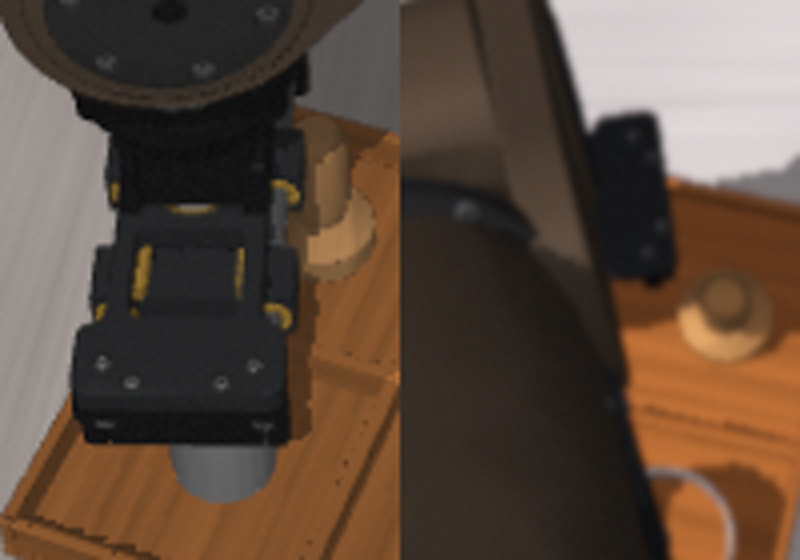

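send_rows --increments "0.62 0 0 0 0 0 0;0.62 0 0 0 0 0 0;0.62 0 0 0 0 0 0;0.62 0 0 -0.25 0 0 0;0.62 0 0 -0.25 0 0 0;0.62 0 0 -0.25 0 0 0;0.62 0 0 0 0 0 0;0.3 0 0 0 0 0 0;0.3 0 0 0 0 0 0;0.3 0 0 0 0 0 0;0.3 0 0 0 0 0 0;0.3 0 0 0 0 0 0"

```text
clock: 6.4
ee_pos: [0.5825, 0.2277, 0.0381]
eef_rot: [-0.067, 0.998, 0.0, 0.0]
wrist_force: [-0.0, -0.5, 2.0]
gripper_width: 0.0408
finger_force: 15.0
```

Gripped this time, at 41 mm and 15 N. I lift straight up a little way to see whether it holds.

send_rows --increments "0.3 0 0 0.25 0 0 0;0.3 0 0 0.5 0 0 0;0.3 0 0 1 0 0 0;0.3 0 0 1 0 0 0;0.3 0 0 1 0 0 0;0.3 0 0 1 0 0 0;0.3 0 0 0.5 0 0 0;0.3 0 0 0 0 0 0;0.3 0 0 0 0 0 0" --newtons 20

```text
clock: 7.52
ee_pos: [0.5821, 0.2276, 0.1423]
eef_rot: [-0.067, 0.998, -0.0, -0.0]
wrist_force: [-0.3, -0.1, -0.2]
gripper_width: 0.0408
finger_force: 20.0
```

send_rows --increments "0.3 0.025 -0.3 0 0 0 0;0.3 0.025 -0.7 0 0 0 0;0.3 0.025 -1 0 0 0 0;0.3 0.025 -1 0 0 0 0;0.3 0.025 -1 0 0 0 0;0.3 0.025 -1 0 0 0 0;0.3 0.025 -1 0 0 0 0;0.3 0.025 -1 0 0 0 0;0.3 0.025 -1 0 0 0 0;0.3 0.025 -1 0 0 0 0;0.3 0.025 -1 0 0 0 0;0.3 0.025 -1 0 0 0 0;0.3 0.025 -1 0 0 0 0;0.3 0.025 -1 0 0 0 0;0.3 0.025 -1 0 0 0 0;0.3 0.025 -1 0 0 0 0;0.3 0.025 -1 0 0 0 0;0.3 0.025 -1 0 0 0 0;0.3 0.025 -1 0 0 0 0;0.3 0.025 -0.35 0 0 0 0"

```text
clock: 10.02
ee_pos: [0.5924, -0.1407, 0.1429]
eef_rot: [-0.066, 0.998, 0.0, 0.0]
wrist_force: [-0.1, 0.1, -0.2]
gripper_width: 0.0407
finger_force: 20.0
```

send_rows --increments "0.3 0 0 0 0 0 0;0.3 0 0 -0.5 0 0 0;0.3 0 0 -1 0 0 0;0.3 0 0 -1 0 0 0;0.3 0 0 -0.6 0 0 0;0.3 0 0 -0.4 0 0 0;0.3 0 0 -0.2 0 0 0;0.3 0 0 0 0 0 0;0.3 0 0 0 0 0 0"

```text
clock: 11.15
ee_pos: [0.5926, -0.1394, 0.0694]
eef_rot: [-0.067, 0.998, -0.0, 0.0]
wrist_force: [0.7, 0.1, -0.5]
gripper_width: 0.0407
finger_force: 20.0
```

send_rows --increments "0.3 0 0 -0.1 0 0 0;0.3 0 0 -0.1 0 0 0;0.3 0 0 -0.1 0 0 0;0.3 0 0 0 0 0 0"

```text
clock: 11.65
ee_pos: [0.5923, -0.1393, 0.0627]
eef_rot: [-0.067, 0.998, 0.0, -0.0]
wrist_force: [-0.5, 0.2, -0.8]
gripper_width: 0.0411
finger_force: 20.0
```

send_rows --increments "0.3 0 0 -0.05 0 0 0;0.3 0 0 0 0 0 0"

```text
clock: 11.9
ee_pos: [0.5925, -0.1393, 0.0621]
eef_rot: [-0.067, 0.998, 0.0, 0.0]
wrist_force: [-0.7, -0.0, 0.8]
gripper_width: 0.0411
finger_force: 20.0
```

send_rows --increments "0.3 0 0 -0.05 0 0 0;0.3 0 0 0 0 0 0"

```text
clock: 12.15
ee_pos: [0.5926, -0.1393, 0.062]
eef_rot: [-0.067, 0.998, -0.0, 0.0]
wrist_force: [-3.1, 1.1, 11.1]
gripper_width: 0.0406
finger_force: 20.0
```

send_rows --increments "0.3 0 0 -0.05 0 0 0;0.3 0 0 0 0 0 0"

```text
clock: 12.4
ee_pos: [0.5927, -0.1393, 0.0619]
eef_rot: [-0.067, 0.998, -0.0, 0.001]
wrist_force: [-5.5, 2.1, 20.6]
gripper_width: 0.041
finger_force: 20.0
```

It touches the board at TCP z ≈ 0.062, as expected. I ease off, release and rise.

send_rows --increments "0.3 0 0 0.07 0 0 0;0.45 0 0 0 0 0 0;0.55 0 0 0 0 0 0;0.62 0 0 0 0 0 0;0.62 0 0 0 0 0 0;0.62 0 0 0.3 0 0 0;0.62 0 0 1 0 0 0;0.62 0 0 1 0 0 0;0.62 0 0 1 0 0 0;0.62 0 0 1 0 0 0;0.62 0 0 1 0 0 0;0.62 0 0 0 0 0 0"

```text
clock: 13.9
ee_pos: [0.5929, -0.1395, 0.1689]
eef_rot: [-0.067, 0.998, -0.001, 0.001]
wrist_force: [0.3, -0.1, -0.9]
gripper_width: 0.0589
finger_force: 0.0
```

send_rows --increments "0.62 -0.114 0.5 0 0 0 0;0.62 -0.114 1 0 0 0 0;0.62 -0.114 1 0 0 0 0;0.62 -0.114 1 0 0 0 0;0.62 -0.114 1 0 0 0 0;0.62 -0.114 1 0 0 0 0;0.62 -0.114 1 0 0 0 0;0.62 -0.114 1 0 0 0 0;0.62 -0.114 1 0 0 0 0;0.62 -0.114 1 0 0 0 0;0.62 -0.114 1 0 0 0 0;0.62 -0.114 1 0 0 0 0;0.62 -0.114 1 0 0 0 0;0.62 0 0.25 0 0 0 0;0.62 0 0 0 0 0 0;0.62 0 0 0 0 0 0"

```text
clock: 15.9
ee_pos: [0.5628, 0.1152, 0.1673]
eef_rot: [-0.067, 0.998, -0.0, -0.0]
wrist_force: [-0.3, 0.6, 0.1]
gripper_width: 0.0587
finger_force: 0.0
```

send_rows --increments "0.62 0 0 -0.5 0 0 0;0.62 0 0 -1 0 0 0;0.62 0 0 -1 0 0 0;0.62 0 0 -1 0 0 0;0.62 0 0 -1 0 0 0;0.62 0 0 -0.8 0 0 0;0.62 0 0 -0.5 0 0 0;0.62 0 0 -0.4 0 0 0;0.62 0 0 0 0 0 0;0.62 0 0 0 0 0 0"

```text
clock: 17.15
ee_pos: [0.563, 0.1157, 0.0438]
eef_rot: [-0.067, 0.998, 0.0, 0.0]
wrist_force: [0.7, -0.0, -0.0]
gripper_width: 0.0586
finger_force: 0.0
```

send_rows --increments "0.62 0 0 -0.25 0 0 0;0.62 0 0 0 0 0 0;0.15 0 0 0 0 0 0;0.15 0 0 0 0 0 0;0.15 0 0 0 0 0 0;0.15 0 0 0 0 0 0;0.15 0 0 0 0 0 0;0.15 0 0 0 0 0 0"

```text
clock: 18.15
ee_pos: [0.5627, 0.1157, 0.0383]
eef_rot: [-0.067, 0.998, 0.0, -0.0]
wrist_force: [0.2, -0.2, -0.2]
gripper_width: 0.0244
finger_force: 20.0
```

send_rows --increments "0.15 0 0 0.25 0 0 0;0.15 0 0 0.5 0 0 0;0.15 0 0 1 0 0 0;0.15 0 0 1 0 0 0;0.15 0 0 1 0 0 0;0.15 0 0 1 0 0 0;0.15 0 0 0.5 0 0 0;0.15 0 0 0 0 0 0;0.15 0 0 0 0 0 0"

```text
clock: 19.27
ee_pos: [0.5624, 0.1157, 0.1428]
eef_rot: [-0.067, 0.998, 0.0, -0.0]
wrist_force: [0.6, -0.0, -1.9]
gripper_width: 0.0246
finger_force: 20.0
```

send_rows --increments "0.15 -0.25 -0.3 0 0 0 0;0.15 -0.25 -0.7 0 0 0 0;0.15 -0.25 -1 0 0 0 0;0.15 -0.25 -1 0 0 0 0;0.15 -0.25 -1 0 0 0 0;0.15 -0.25 -1 0 0 0 0;0.15 -0.25 -1 0 0 0 0;0.15 -0.25 -1 0 0 0 0;0.15 -0.25 -1 0 0 0 0;0.15 -0.25 -1 0 0 0 0;0.15 -0.25 -1 0 0 0 0;0.15 -0.25 -1 0 0 0 0;0.15 -0.25 -1 0 0 0 0;0.15 -0.25 -1 0 0 0 0;0.15 0 -0.4 0 0 0 0;0.15 0 0 0 0 0 0;0.15 0 0 0 0 0 0"

```text
clock: 21.4
ee_pos: [0.4927, -0.1519, 0.1434]
eef_rot: [-0.067, 0.998, 0.0, -0.0]
wrist_force: [-0.1, 0.3, -0.6]
gripper_width: 0.0241
finger_force: 20.0
```

Lowering 79 mm to about 2 mm above contact, then in small steps.

send_rows --increments "0.15 0 0 -0.5 0 0 0;0.15 0 0 -1 0 0 0;0.15 0 0 -1 0 0 0;0.15 0 0 -0.7 0 0 0;0.15 0 0 -0.4 0 0 0;0.15 0 0 -0.2 0 0 0;0.15 0 0 -0.1 0 0 0;0.15 0 0 0 0 0 0;0.15 0 0 0 0 0 0"

```text
clock: 22.52
ee_pos: [0.4929, -0.1523, 0.0657]
eef_rot: [-0.067, 0.998, -0.0, 0.0]
wrist_force: [-0.3, 0.3, 0.1]
gripper_width: 0.0245
finger_force: 20.0
```

send_rows --increments "0.15 0 0 -0.05 0 0 0;0.15 0 0 -0.05 0 0 0;0.15 0 0 0 0 0 0"

```text
clock: 22.9
ee_pos: [0.4927, -0.1523, 0.0633]
eef_rot: [-0.067, 0.998, 0.0, -0.0]
wrist_force: [0.3, -0.8, -1.1]
gripper_width: 0.0246
finger_force: 20.0
```

send_rows --increments "0.15 0 0 -0.05 0 0 0;0.15 0 0 0 0 0 0"

```text
clock: 23.15
ee_pos: [0.4928, -0.1523, 0.0623]
eef_rot: [-0.067, 0.998, 0.0, 0.0]
wrist_force: [0.5, -0.4, -0.5]
gripper_width: 0.0244
finger_force: 20.0
```

send_rows --increments "0.15 0 0 -0.03 0 0 0;0.15 0 0 0 0 0 0"

```text
clock: 23.4
ee_pos: [0.4928, -0.1523, 0.0623]
eef_rot: [-0.067, 0.998, -0.0, 0.0]
wrist_force: [-1.6, 1.5, 7.7]
gripper_width: 0.0244
finger_force: 20.0
```

Contact. Release, rise and move away so the cameras can see.

send_rows --increments "0.25 0 0 0 0 0 0;0.4 0 0 0 0 0 0;0.6 0 0 0 0 0 0;0.6 0 0 0 0 0 0;0.6 0 0 0.3 0 0 0;0.6 0 0 1 0 0 0;0.6 0 0 1 0 0 0;0.6 0 0 1 0 0 0;0.6 0 0 1 0 0 0;0.6 0 0 1 0 0 0;0.6 0 0 1 0 0 0;0.6 0 0 0 0 0 0"

```text
clock: 24.9
ee_pos: [0.4932, -0.1525, 0.189]
eef_rot: [-0.067, 0.998, -0.001, 0.001]
wrist_force: [-0.7, 0.2, -0.7]
gripper_width: 0.057
finger_force: 0.0
```

send_rows --increments "0.6 0 0.5 0 0 0 0;0.6 0 1 0 0 0 0;0.6 0 1 0 0 0 0;0.6 0 1 0 0 0 0;0.6 0 1 0 0 0 0;0.6 0 1 0 0 0 0;0.6 0 1 0 0 0 0;0.6 0 1 0 0 0 0;0.6 0 1 0 0 0 0;0.6 0 1 0 0 0 0;0.6 0 1 0 0 0 0;0.6 0 1 0 0 0 0;0.6 0 1 0 0 0 0;0.6 0 1 0 0 0 0;0.6 0 1 0 0 0 0;0.6 0 1 0 0 0 0;0.6 0 1 0 0 0 0;0.6 0 1 0 0 0 0;0.6 0 0.5 0 0 0 0;0.6 0 0 0 0 0 0"

```text
clock: 27.4
ee_pos: [0.4925, 0.2084, 0.1876]
eef_rot: [-0.067, 0.998, -0.0, -0.0]
wrist_force: [0.3, 0.2, -0.2]
gripper_width: 0.0574
finger_force: 0.0
```

Run:
```python
from bench import eyes,status
import cv2,numpy as np
a=eyes.camera("side")[80:300,240:440]; b=eyes.camera("top")[130:350,370:570]
cv2.imwrite("pics/fin.png",cv2.resize(np.hstack([a,b]),None,fx=2,fy=2,interpolation=cv2.INTER_CUBIC)); s=status.read_state(); print(s["clock"],s["ee_pos"])
```

```text
27.5 [0.49262885 0.20749083 0.18767348]
```

View pics/fin.png

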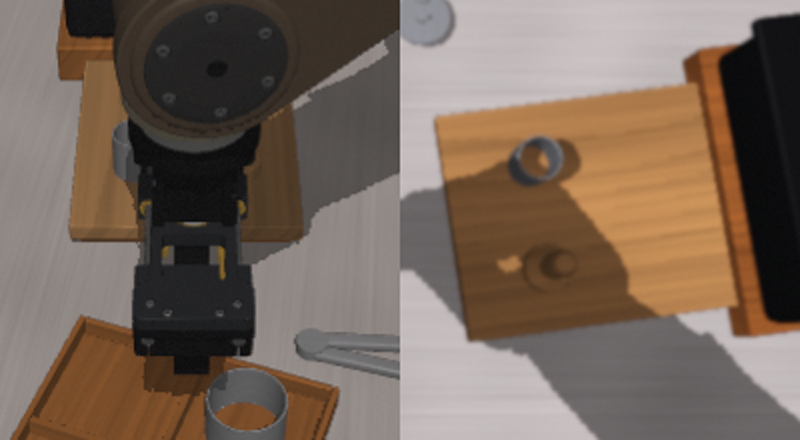

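The final picture's top half shows the ring upright at crop (538,160) and the stamp upright at (552,265). Both are wholly on the board, well apart, and the arm is clear.

```bash
python3 -c "
from bench import hand_in; print(hand_in())"
```

```text
the job is handed in; nothing more can be done
None
```

The small steel cutter and the beech stamp both stand upright on the bare part of the cutting shelf, about 100 mm apart with the arm clear, and I handed the job in at about 27.5 s.

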